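# Sort the coffee corner

## Robot

A 6-joint arm with a two-finger parallel gripper is mounted at the origin on the work surface. World frame = base frame: x ahead of the robot, y to its left, z up, the work surface at z = 0. Lengths are in m, angles in rad, forces in N, time in s.
With the tool pointing down it reaches from about 0.325 to 0.925 m from the base axis. Payload 3.1 kg.
Tool frame: the origin (TCP) lies at the very end of the fingers, on their centre line; the grasp point (between the pads) lies 19 mm behind it; z points along the fingers, y is the line along which they close (so a half turn about z gives the same grasp; the last joint's range is limited). The gripper opens to 85 mm and grips with 20 to 120 N. Pads are 22 mm wide; open, the fingers measure 114 mm over their backs; the gripper's body (76 mm by 85 mm) begins 54 mm behind the grasp point. The pads swing forward as they close: fully open they stand 13 mm farther back than shut.
Start: joints at [1.066, 0.217, 1.613, -0, 1.311, -0.112], TCP at [0.239, 0.577, 0.231] pointing down, gripper open.
Joint ranges: [-2.75, 2.75], [-0.78, 2.1], [0.31, 2.55], [-1.13, 4.27], [0.13, 2.63], [-2.58, 2.58]. Speed limits (rad/s): [2.79, 2.79, 3.14, 3.14, 3.14, 3.14].

## Interface

Orientations are given as a 3x3 rotation matrix whose columns are the frame's x, y, z axes.
In Python, from station import arm, release, clamp, solver, imaging, job gives the robot as it stands. Calls block until the motion is done:
- arm.movep(position, orientation): joint-space move of the TCP to a pose.
- arm.servo_line(position, ori=None, rate=0.15, force_limit=None): straight line of the TCP; ori=None keeps the orientation; rate is the mean speed in m/s. With force_limit (N) it stops when the force on the tool has changed by that much, and returns True; else False.
- arm.set_joints(angles): joint-space move.
- release() and clamp(): open the fingers fully, or close them until they stop; the grip force is fixed at half the most.
- arm.wait(seconds).
- solver.inverse_kinematics(position, orientation): joint angles nearest the present ones, or None.
- imaging.capture(name): name is "side" or "top"; returns a dict with "pixels" (420x560x3 uint8, red, green, blue), "depth" (420x560 float32, m along the optical axis (not along the pixel's ray), 0 where there is no reading), "fx", "fy", "cx", "cy" (pixels), "rvec" (rotation vector, rad) and "tvec" (3), from world to camera coordinates, as OpenCV has them. Camera axes: x right, y down, z forward; pixel columns grow to the right and rows downward; lengths in m; the calibration is good to about 2 mm. A picture is of the moment at which its call begins.
A pose or a line that the arm cannot do raises arm.IKError and nothing moves.
- job.close_job(): hands the job in; it is judged then, once.
Readings, each from a call of its own:
- arm.current_time_s(): time.
- arm.current_joints(): joint angles.
- arm.current_qvel(): joint speeds.
- arm.current_tau(): joint torques, N m.
- arm.current_tcp_pos(): TCP position.
- arm.current_tool_rot(): TCP orientation.
- arm.current_ft_force(): force on the tool from outside, world axes, zero at the start.
- arm.current_ft_torque(): the same for the moment, N m.
- arm.current_grip_width(): finger opening in m.
- arm.current_gripper_force(): force on a finger pad.
Only numpy, scipy, OpenCV 4.12 (cv2) and the standard library are available. Lean on these libraries where they do the work, as an engineer would, in place of code of your own. Each camera call takes 0.05 s, during which the arm holds its last target. There are 200 camera calls.

## Task

Tidy the coffee corner: put the two coffee capsules into the steel tray, one in each of its two bays, stand both shakers in the plain wooden tray, and set the espresso cup on the middle of the saucer. Everything stays upright as it is now (capsules foil-side down) and is set down rather than dropped or knocked over. Leave the mug and the sugar bowl where they are.

Things in the scene. Friction and masses are not known exactly. Their poses are not given: they have to be found in the camera images.
- capsule_a: coffee capsule, black plastic, standing foil-side down: bottom flange 52 mm across and 3 mm thick, above it a straight round body 44 mm across up to 30 mm, then a cone to a flat crown 28 mm across at 37 mm with a small aluminium disc on top; about 30 g. Origin: centre of the underside, z up along the axis. The two capsules are alike
- capsule_b: coffee capsule, black plastic, standing foil-side down: bottom flange 52 mm across and 3 mm thick, above it a straight round body 44 mm across up to 30 mm, then a cone to a flat crown 28 mm across at 37 mm with a small aluminium disc on top; about 30 g. Origin: centre of the underside, z up along the axis. The two capsules are alike
- shaker_a: white ceramic salt or pepper shaker, a plain cylinder 40 mm across up to 52 mm, then a dome with three small dark holes to 72 mm in all; about 100 g. Origin: centre of the underside, z up. The two shakers are alike
- shaker_b: white ceramic salt or pepper shaker, a plain cylinder 40 mm across up to 52 mm, then a dome with three small dark holes to 72 mm in all; about 100 g. Origin: centre of the underside, z up. The two shakers are alike
- espresso_cup: small white ceramic espresso cup without a handle, open at the top: 54 mm across the outside from 12 mm up to the rim (51 mm at the foot), 58 mm tall, wall 4 mm, brown inside at the bottom; about 120 g, standing upright. Origin: centre of the underside, z up
- mug: bystander, to be left alone: white ceramic mug with a handle on its side (+y), 76 mm across without the handle, 74 mm tall, open, loose. Origin: centre of the underside
- sugar_bowl: bystander, to be left alone: white ceramic sugar bowl with a brass-coloured band and a closed lid with a small knob, 80 mm across at the lid, 76 mm tall with the knob, loose. Origin: centre of the underside
- capsule_tray: steel capsule tray, fixed to the counter: low open rectangular tray, outside 92 mm (x) by 160 mm (y), 14 mm tall, walls and floor 4 mm thick; one thin divider (4 mm) across the middle, as high as the walls, makes two bays, centred 39 mm either way along y, each 84 mm (x) by 74 mm (y) inside. Origin: centre of the underside, on the counter
- shaker_tray: plain wooden tray for the shakers, fixed to the counter: low open rectangular tray without a divider, outside 70 mm (x) by 190 mm (y), 14 mm tall, walls and floor 4 mm thick. Origin: centre of the underside, on the counter
- saucer: round white ceramic saucer, fixed to the counter: 132 mm across, its rim 13 mm high with a thin brass-coloured line round it, with a flat bottom about 76 mm across whose upper face is 6 mm above the counter. Origin: centre of the underside, on the counter
Not all that is in view belongs to the job. What is shaped like the capsule_a but blue or yellow is not meant.

How it is judged:
By the outcome, as a careful person would: the job done as asked, in the order asked, and still so for the second after the job is handed in, with the robot touching nothing.
It also fails if it takes over 128 s, if anything falls off the work surface, if the arm or the gripper's body presses on something with over 40 N, if the wrist force passes 120 N, or if a joint passes its speed limit or range.

## Working session

There is one attempt and no reset: what is moved stays moved. The work goes in short steps, each a Python script; the robot and the scene stay as the last script left them, time stands still between calls to the robot, and variables do not carry over. Pictures are saved under pics/ and viewed, at most 14 in all, crops included, and the job is handed in when it is done.

```bash
mkdir -p pics; ls; cat > h.py <<'E'
import numpy as np, cv2
from station import arm, release, clamp, solver, imaging, job
def cam(n):
    c=imaging.capture(n); c['R']=cv2.Rodrigues(np.array(c['rvec'],float))[0]; c['t']=np.array(c['tvec'],float).ravel(); return c
def cloud(c):
    v,u=np.mgrid[:420,:560]; d=c['depth']
    P=np.stack([(u-c['cx'])/c['fx']*d,(v-c['cy'])/c['fy']*d,d],-1)
    W=(P-c['t'])@c['R']; W[d==0]=np.nan; return W
def ray(c,u,v,z):
    d=c['R'].T@np.array([(u-c['cx'])/c['fx'],(v-c['cy'])/c['fy'],1]); o=-c['R'].T@c['t']
    return o+d*(z-o[2])/d[2]
def save(n,im,s=1): cv2.imwrite('pics/'+n,cv2.resize(im[:,:,::-1],None,fx=s,fy=s,interpolation=cv2.INTER_CUBIC))
E
python3 - <<'E'
from h import *
for n in('top','side'):
    c=cam(n); save(n+'0.png',c['pixels'],1.4); print(n,-c['R'].T@c['t'],c['R'][2],c['fx'])
    np.savez(n+'0.npz',**c)
E
```

```text
pics
top [ 0.42212615 -0.03483664  1.02434529] [ 0.07567749 -0.02723764 -0.99676027] 441.57649425580206
side [ 0.32659074 -0.73349847  0.87335511] [ 0.15743688  0.62873355 -0.76151674] 388.4267412642655
```

View pics/top0.png

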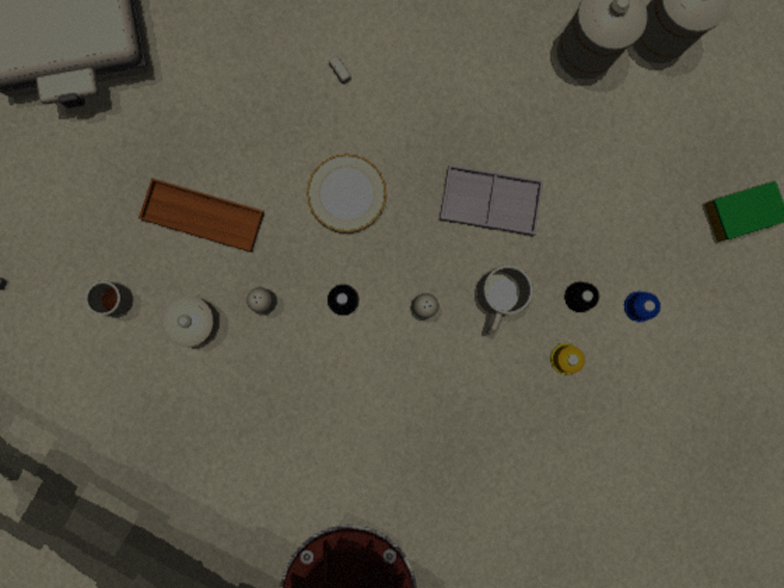

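View pics/side0.png

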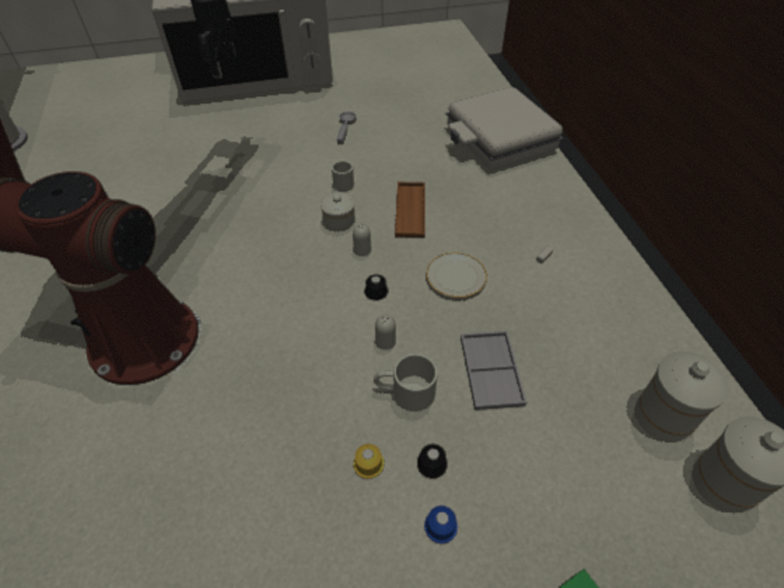

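Row of objects in the 1.4x top view:
- Capsules: black at (342,299) and (582,296), which are wanted. Blue (642,306) and yellow (568,360) have the same shape but are not wanted.
- Shakers: (261,300) and (425,306). The lidded bowl at (190,322) and the mug at (505,292) are bystanders, and the canisters at top right are not part of the job.
- Cup without a handle and brown inside: (104,298).
- Fixtures: saucer (346,193), steel tray with divider (490,201), wooden tray (202,215).

Next I measure these.

```bash
cat > m.py <<'E'
from h import *
T=dict(np.load('top0.npz')); S=dict(np.load('side0.npz'))
WT,WS=cloud(T),cloud(S)
t={'capA':(342,299),'capB':(582,296),'shA':(261,300),'shB':(425,306),'cup':(104,298)}
H={'cap':.037,'sh':.072,'cup':.058}
s={'capA':(376,282),'capB':(432,457),'shA':(361,236),'shB':(385,328),'cup':(342,174)}
def proj(c,P):
    p=c['R']@np.array(P)+c['t']; return np.array([c['fx']*p[0]/p[2]+c['cx'],c['fy']*p[1]/p[2]+c['cy']])
def near(c,uv,r):
    v,u=np.mgrid[:420,:560]; return np.hypot(u-uv[0]/1.4,v-uv[1]/1.4)<r
for k in t:
    if k[:3]=='cap':
        for c,uv in((T,t[k]),(S,s[k])):
            g=c['pixels'].min(2).astype(int)
            n,l,st,ce=cv2.connectedComponentsWithStats(((g>80)&near(c,uv,9)).astype(np.uint8))
            i=1+np.argmin([np.hypot(*(ce[j]-np.array(uv)/1.4))for j in range(1,n)])
            print(k,'disc',ce[i],st[i,4],ray(c,*ce[i],.037)[:2].round(4))
    for c,W,uv in((T,WT,t[k]),(S,WS,s[k])):
        p=W[near(c,uv,22)]; p=p[p[:,2]>.010]
        c0=np.median(p,0); p=p[np.hypot(*(p-c0)[:,:2].T)<.04]
        zt=np.percentile(p[:,2],98)
        hi=p[p[:,2]>zt-.008]; (x,y),r=cv2.minEnclosingCircle(hi[:,:2].astype(np.float32))
        print(k,'cloud zmax %.4f  hi-circle %.4f %.4f r %.4f mean'%(zt,x,y,r),hi.mean(0)[:2].round(4))
# trays: contour of colour masks, rays onto rim height
def rect(name,mask,z,c=T):
    cs=cv2.findContours(mask.astype(np.uint8),cv2.RETR_EXTERNAL,cv2.CHAIN_APPROX_NONE)[0]
    q=max(cs,key=cv2.contourArea)[:,0]
    P=np.array([ray(c,u,v,z)[:2] for u,v in q],np.float32)
    r=cv2.minAreaRect(P); print(name,np.round(r[0],4),np.round(r[1],4),round(r[2],1),'circ',cv2.minEnclosingCircle(P)); return P
for c,W,n in((T,WT,'top'),(S,WS,'side')):
    hsv=cv2.cvtColor(c['pixels'],cv2.COLOR_RGB2HSV).astype(int)
    def roi(x,y,rx): return (np.abs(W[...,0]-x)<rx)&(np.abs(W[...,1]-y)<rx)
    X=lambda u,v: ray(T,u/1.4,v/1.4,.01)
    w=X(202,215); rect('wood '+n,roi(w[0],w[1],.13)&(hsv[...,1]>120)&((hsv[...,0]<20)),.014,c)
    w=X(490,201); h=W[...,2]
    rect('steel '+n,roi(w[0],w[1],.105)&((hsv[...,0]>110)&(hsv[...,0]<175)&(hsv[...,1]>8)),.014,c)
    w=X(346,193); m=roi(w[0],w[1],.09)&(h>.004)
    rect('saucer '+n,m,.013,c)
crop=np.hstack([T['pixels'][190:240,220:330],T['pixels'][190:240,370:480]]); 
a=T['pixels'][185:245,50:480]; b=S['pixels'][100:400,200:380]
save('crop1.png',a,1.8)
E
python3 m.py
```

```text
capA disc [243.84210526 212.89473684] 38 [0.4721 0.0128]
capA disc [268.         199.33333333] 18 [0.4699 0.0092]
capA cloud zmax 0.0422  hi-circle 0.4728 0.0118 r 0.0218 mean [0.4726 0.0119]
capA cloud zmax 0.0387  hi-circle 0.4699 0.0082 r 0.0212 mean [0.4696 0.0062]
capB disc [419.38235294 210.85294118] 34 [ 0.4779 -0.3831]
capB disc [309.11627907 323.88372093] 43 [ 0.4767 -0.3843]
capB cloud zmax 0.0423  hi-circle 0.4782 -0.3802 r 0.0215 mean [ 0.4786 -0.3812]
capB cloud zmax 0.0392  hi-circle 0.4773 -0.3843 r 0.0212 mean [ 0.4761 -0.3858]
shA cloud zmax 0.0761  hi-circle 0.4701 0.1400 r 0.0156 mean [0.47   0.1395]
shA cloud zmax 0.0713  hi-circle 0.4677 0.1364 r 0.0166 mean [0.4664 0.1341]
shB cloud zmax 0.0756  hi-circle 0.4625 -0.1196 r 0.0159 mean [ 0.4617 -0.1201]
shB cloud zmax 0.0716  hi-circle 0.4596 -0.1238 r 0.0159 mean [ 0.4593 -0.1251]
cup cloud zmax 0.0624  hi-circle 0.4709 0.3801 r 0.0276 mean [0.4713 0.3796]
cup cloud zmax 0.0575  hi-circle 0.4667 0.3722 r 0.0261 mean [0.4643 0.362 ]
wood top [0.6098 0.2453] [0.1918 0.071 ] 73.8 circ ((0.6091994047164917, 0.24504859745502472), 0.10113651305437088)
steel top [ 0.6392 -0.2119] [0.007  0.0095] 89.4 circ ((0.6379904747009277, -0.21070954203605652), 0.004309322685003281)
saucer top [0.6509 0.0088] [0.1414 0.1329] 48.1 circ ((0.6490302085876465, 0.01152255292981863), 0.07364857196807861)
wood side [0.6043 0.2338] [0.1908 0.0638] 74.1 circ ((0.6057257652282715, 0.23337823152542114), 0.10025264322757721)
steel side [ 0.5914 -0.3142] [0. 0.] 0.0 circ ((0.5913655161857605, -0.31422123312950134), 9.999999747378752e-05)
saucer side [0.6476 0.0054] [0.1269 0.128 ] 75.9 circ ((0.6468179225921631, 0.004678195808082819), 0.06560084968805313)
```

View pics/crop1.png

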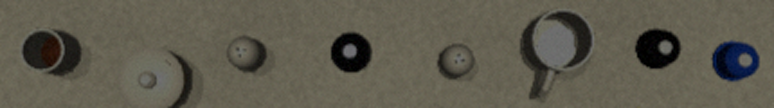

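The crop confirms the choice: the two black capsules sit at (350,50) and (658,48), and blue (736,60) is excluded. The two views agree to within about 4 mm, so I average them. Next are the steel tray corners and the first pick.

```bash
cat >> h.py <<'E'
def ori(phi):
    y=np.array([np.cos(phi),np.sin(phi),0]); z=np.array([0,0,-1.]); return np.column_stack([np.cross(y,z),y,z])
def best(p,phi):
    o=[(abs(q[5]),k) for k in(0,1) if (q:=solver.inverse_kinematics(p,ori(phi+k*np.pi))) is not None]
    return ori(phi+min(o)[1]*np.pi)
HI=.20
def pick(xy,z,phi):
    p=np.array([*xy,HI]); R=best(p,phi); arm.movep(p,R)
    arm.servo_line([*xy,z+.05],rate=.25)
    hit=arm.servo_line([*xy,z],rate=.08,force_limit=8); clamp()
    print('pick hit',hit,'width',arm.current_grip_width(),'F',arm.current_gripper_force(),'tcp',np.round(arm.current_tcp_pos(),4))
    arm.servo_line([*xy,z+.01],rate=.05); arm.servo_line([*xy,HI],rate=.25); print('w up',arm.current_grip_width(),'t',arm.current_time_s())
def place(xy,z,phi):
    p=np.array([*xy,HI]); R=best(p,phi); arm.movep(p,R)
    arm.servo_line([*xy,z+.02],rate=.2); arm.wait(.2)
    hit=arm.servo_line([*xy,z-.004],rate=.02,force_limit=3); q=np.array(arm.current_tcp_pos())
    print('place hit',hit,'tcp',q.round(4),'want z',z,'w',arm.current_grip_width())
    release(); arm.servo_line([*xy,HI],rate=.2); print('t',arm.current_time_s(),'F',np.round(arm.current_ft_force(),1))
E
python3 - <<'E'
from h import *
T=dict(np.load('top0.npz')); S=dict(np.load('side0.npz'))
for c,k in((T,[(448,168),(541,180),(534,234),(440,222)]),(S,[(461,335),(508,334),(524,405),(475,408)])):
    P=np.array([ray(c,u/1.4,v/1.4,.014)[:2] for u,v in k],np.float32)
    r=cv2.minAreaRect(P); print('steel',P.mean(0),r)
pick((.4775,-.3835),.010,0.)
c=cam('top'); save('t1.png',c['pixels'][120:300,300:500],3)
E
```

```text
steel [ 0.6357719  -0.23312706] ((0.6357973217964172, -0.23299390077590942), (0.15966908633708954, 0.09210962802171707), 83.02039337158203)
steel [ 0.634699   -0.24213618] ((0.6352973580360413, -0.24127155542373657), (0.1595570594072342, 0.09207046777009964), 79.82454681396484)
pick hit False width 0.04191854312895176 F 60.97929608076811 tcp [ 0.4783 -0.3843  0.0111]
w up 0.04180513858707107 t 6.725
```

View pics/t1.png

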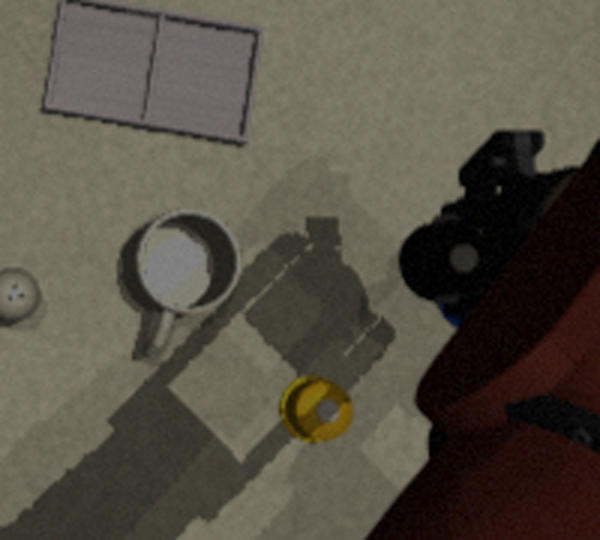

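The picture shows the black capsule off the counter in the gripper near (462,258), with blue and yellow still in place. The steel tray corners are at (62,0), (259,31), (245,143) and (43,110), as measured before. I place this capsule in the right bay, then move the second one.

```bash
python3 - <<'E'
from h import *
a=np.deg2rad(83); u=np.array([np.cos(a),np.sin(a)]); C=np.array([.6357,-.236])
place(C-.039*u,.015,a-np.pi/2)
pick((.471,.0105),.010,0.)
place(C+.039*u,.015,a-np.pi/2)
arm.movep([.45,.14,.2],best([.45,.14,.2],0))
c=cam('top'); save('t2.png',c['pixels'][100:240,220:420],3.5)
E
```

```text
place hit True tcp [ 0.6307 -0.2746  0.0151] want z 0.015 w 0.042058122657371876
t 11.225 F [ 0.   0.9 -0.4]
pick hit False width 0.04184756940091725 F 61.16543512092903 tcp [0.4721 0.0104 0.0108]
w up 0.04172088294466157 t 15.6417
place hit True tcp [ 0.6402 -0.1972  0.0149] want z 0.015 w 0.04182023016452448
t 20.3667 F [-0.1 -0.9 -0.8]
```

View pics/t2.png

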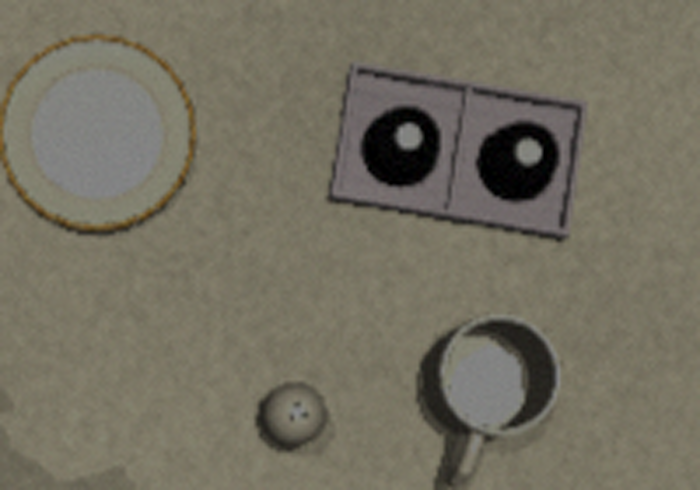

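Both capsules stand flat in their own bays, with crowns at (408,136) and (529,152); the saucer is centred near (98,134). Next I use the placed capsules to check the top camera offset, then move the shakers.

```bash
python3 - <<'E'
from h import *
T=dict(np.load('top0.npz'))
f=lambda u,v,z: ray(T,220+(u+.5)/3.5-.5,100+(v+.5)/3.5-.5,z)[:2]
print('caps',f(408,136,.041),f(529,152,.041),'saucer rim',f(98,134.5,.013),'flat',f(97,132,.006))
a=np.deg2rad(74); u=np.array([np.cos(a),np.sin(a)]); C=np.array([.607,.240])
pick((.461,-.122),.018,0.)
place(C-.045*u,.022,a-np.pi/2)
pick((.469,.138),.018,0.)
place(C+.045*u,.022,a-np.pi/2)
arm.movep([.45,.0,.2],best([.45,.0,.2],0))
c=cam('top'); save('t3.png',c['pixels'][100:260,50:290],3)
E
```

```text
caps [ 0.6413304 -0.1951995] [ 0.63140366 -0.27391732] saucer rim [0.64701779 0.0064534 ] flat [0.65026055 0.00741647]
pick hit False width 0.03825985055802042 F 60.577018114272505 tcp [ 0.4618 -0.1223  0.0187]
w up 0.03857182244148069 t 26.0167
place hit True tcp [0.5944 0.1967 0.0227] want z 0.022 w 0.038080271682528546
t 30.9167 F [-0.  -0.1 -0.5]
pick hit False width 0.03891008721964129 F 60.528286937624216 tcp [0.4698 0.1381 0.0187]
w up 0.038791598838742905 t 34.6583
place hit True tcp [0.6192 0.2832 0.0228] want z 0.022 w 0.03855504523946732
t 39.1083 F [ 0.6 -0.4 -1.1]
```

View pics/t3.png

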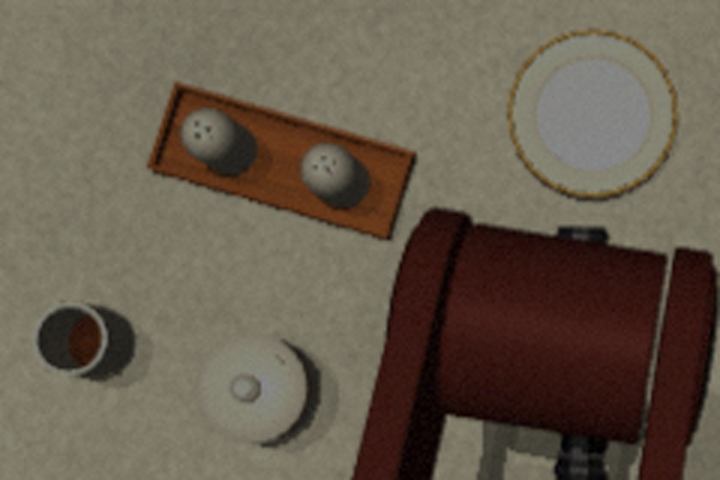

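Both shakers stand in the wooden tray at (210,135) and (335,175). The cup at (72,340) is clear of the bowl. The cup is next.

```bash
python3 - <<'E'
from h import *
pick((.469,.377),.020,0.)
place((.6475,.0065),.026,0.)
arm.movep([.40,.30,.25],best([.40,.30,.25],0))
c=cam('top'); save('t4.png',c['pixels'][90:270,60:500],1.8)
s=cam('side'); save('s4.png',s['pixels'][90:390,200:400],2)
E
```

```text
pick hit False width 0.05256134994196281 F 63.13174903392792 tcp [0.47   0.3776 0.0212]
w up 0.05244507026010466 t 44.8417
place hit True tcp [0.6473 0.0065 0.0272] want z 0.026 w 0.052353506457270944
t 49.8167 F [ 0.1  0.4 -0.5]
```

View pics/t4.png

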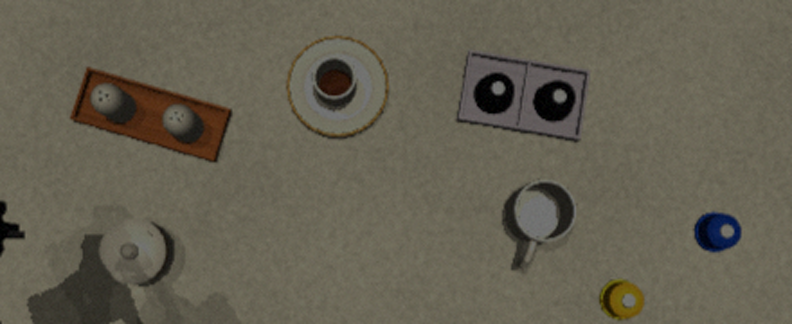

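View pics/s4.png

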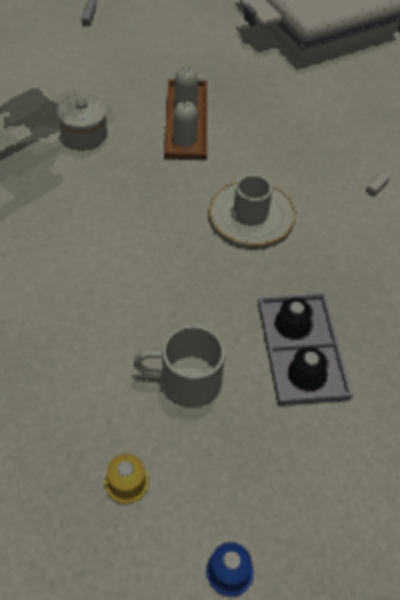

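Both views show everything upright and in place. The cup rim is at (335,78) over the saucer centred at (338,87). I check the cup's centring with one ray, then hand in.

```bash
python3 - <<'E'
from h import *
T=dict(np.load('top0.npz'))
f=lambda u,v,z: ray(T,60+u/1.8,90+v/1.8,z)[:2]
a,b=f(334.5,79,.064),f(337.5,87,.013); print(a,b,d:=np.hypot(*(a-b)))
if d<.006: print(job.close_job())
E
```

```text
[0.64499058 0.00841344] [0.64639952 0.00678012] 0.0021570462006674286
the job is handed in; nothing more can be done
None
```

The job is done and handed in: both black capsules are in their own bays, both shakers stand in the wooden tray, the cup is about 2 mm from the saucer's centre, and the mug and sugar bowl were left alone.

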